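# Lay the firebrick into the hearth corner

### The job

Make the hearth ready: push the upper end of the standing firebrick over, away from its grooved face, so that it falls flat on the steel hearth plate with the grooved face up. Then push it along the plate into the corner, its leading end flush against the back lip (the far one) and its long side flush against the left lip. Only push with the fingers: do not grip or lift the brick, and leave the jar, the green tin and the matchbox as they stand.

Things in the scene. Friction and masses are not known exactly. Their poses are not given: they have to be found in the camera images.
- firebrick: Loose cream firebrick, 120 (own z) x 100 (own y) x 30 mm (own x), 0.3 to 0.56 kg, standing on its small end on the plate. Origin: centre of that end. Its plain face (+x) looks toward the back lip within 7 degrees and must end underneath; the -x face, with a lengthwise groove 12 mm wide, 5 mm deep, must end on top. +y: its left side. Its upper (+z) end comes to the back lip.
- brick_centre (a point): Centre of the firebrick: 60 mm along own z from its origin, mid width and thickness. The brick falls by itself once its upper end has been pushed about 30 mm, and then lies about 10 to 40 mm short of the back lip and 20 to 75 mm from the left lip. It slides easily on the plate (friction about 0.3).
- brick_head_left (a point): Point of the firebrick at its leading end (+z end face), on the edge with its left (+y) side, mid thickness.
- brick_head_right (a point): Point of the firebrick at its leading end (+z end face), on the edge with its right (-y) side, mid thickness.
- brick_foot_left (a point): Point of the firebrick at the end it first stands on (z = 0), on the edge with its left (+y) side, mid thickness.
- hearth: Dark steel hearth plate, fixed, 200 (own x) x 195 (own y) mm, 6 mm thick, with lips along its back (+x) and left (+y) edges; each lip is 6 mm thick, its top 20 mm above the worktop. The front and right edges have no lip. Origin: centre of its underside, on the worktop. Own +x points away from the robot, turned by up to 17 degrees either way.
- hearth_corner (a point): Inner corner of the two lips, at the plate's upper face (6 mm above the worktop). Axes as hearth: the inner face of the back lip is at x = 0, that of the left lip at y = 0; the free plate lies on the -x, -y side.
- frit_jar: Bystander: glass jar with blue frit and a yellow metal lid, 64 mm across, 92 mm high, loose. Origin: centre of its underside. Stands outside the plate, beyond the left lip or to the right of the plate.
- tin_green: Bystander: small green painted tin, 62 mm across, 85 mm high, loose. Origin: centre of its underside. Stands outside the plate, beyond the left lip or to the right of the plate (the place that the jar does not have).
- matchbox: Bystander: matchbox lying flat, 36 x 53 x 15 mm, loose. Origin: centre of its underside. Lies outside the plate, to the left of its left lip.
There are look-alikes about, which are no part of the job. Leave any purple look-alike of the firebrick alone.

How it is judged:
At the end, for the whole second after the job is handed in: The firebrick lies flat on the plate (within 4 degrees), grooved face up, at rest; both corners of its leading end are within 5 mm of the back lip and both ends of its left side within 5 mm of the left lip; jar, tin and matchbox are within 15 mm of where they stood (angle between firebrick's own x axis and vertical above 3.07 rad and x of brick_head_left in the frame of hearth_corner between -0.005 and 0.005 m and x of brick_head_right in the frame of hearth_corner between -0.005 and 0.005 m and y of brick_head_left in the frame of hearth_corner between -0.005 and 0.005 m and y of brick_foot_left in the frame of hearth_corner between -0.005 and 0.005 m and z of brick_centre in the frame of hearth_corner below 0.019 m and linear speed of firebrick below 0.01 m/s and distance of each of frit_jar, tin_green, matchbox from where it was at the start of the episode below 0.015 m); the robot touches nothing.
It fails at once if the firebrick is lifted or carried (its end or its middle comes higher than pushing over can raise it) (height (world z) of firebrick above 0.04 m or height (world z) of brick_centre above 0.085 m).
It fails at once if the jar is knocked or moved away (distance of frit_jar from where it was at the start of the episode above 0.02 m or angle between frit_jar's own z axis and vertical above 0.4 rad).
It fails at once if the green tin is knocked or moved away (distance of tin_green from where it was at the start of the episode above 0.02 m or angle between tin_green's own z axis and vertical above 0.4 rad).
It fails at once if the matchbox is knocked or moved away (distance of matchbox from where it was at the start of the episode above 0.02 m or angle between matchbox's own z axis and vertical above 0.4 rad).
It also fails if it takes over 67 s, if anything falls off the work surface, if the arm or the gripper's body presses on something with over 40 N, if the wrist force passes 120 N, or if a joint passes its speed limit or range.

### The arm

A 6-joint arm with a two-finger parallel gripper is mounted at the origin on a cart in front of the work surface, level with it; the furniture and walls round the work are solid. World frame = base frame: x ahead of the robot, y to its left, z up, the work surface at z = 0. Lengths are in m, angles in rad, forces in N, time in s.
With the tool pointing down it reaches from about 0.35 to 0.85 m from the base axis. Payload 8.1 kg.
Tool frame: the origin (TCP) lies on the centre line of the jaws, within the pads' length; the fingertips stand robot.tip_reach ahead of it and the grasp point (between the pads) lies 5 mm behind it (robot.tip_reach is the distance from the TCP to the fingertips, in m); z points along the fingers, y is the direction in which the jaws open and shut (so a half turn about z gives the same grasp; the last joint's range is limited). The gripper opens to 93 mm and grips with 3 to 60 N. Pads are 15 mm wide; open, the fingers measure 128 mm over their backs; the gripper's body (75 mm by 188 mm) begins 65 mm behind the grasp point.
Start: joints at [-1.347, 0.13, 1.488, -0, 1.523, -0.085], TCP at [0.182, -0.572, 0.197] pointing down, gripper open.
Joint ranges: [-2.96, 2.96], [-0.89, 2.26], [0.02, 2.5], [-1.34, 4.48], [0, 2.73], [-2.66, 2.66]. Speed limits (rad/s): [2.39, 2.39, 2.79, 3.14, 3.14, 3.14].

### API

Orientations are given as a rotation vector (axis times angle).
In Python, from plant import sensors, read_camera, robot gives the robot as it stands.
- The arm moves only by the tool play_rows, never from a script. Its argument "series" is a list that holds one entry, the list of rows, each a list of 5 numbers: the closure, from -1 (fully open) to 1 (shut), then the shift along the world's x, y, z in m, then the turn about the world's z in rad. A call has 1 to 8 rows; each row is the pose to reach, as a shift and turn from the pose commanded when the call began; what a row does not reach only later rows make up. A row lasts 1/10 s, in which the tool goes at most 50 mm and 8.59 degrees, less where a joint would pass 70% of its speed; a pose out of reach is approached as far as the arm can. A call with a gripper value outside its range is refused whole. The fingers move at their own pace and stop on an object; "force" is the grip in N (left out, the last holds). Time passes only in rows, so rows that repeat a pose let the fingers close. It gives the time, the measured TCP pose, the force and the opening at its end, in the units of the state.
- sensors.read_state(): the state, without advancing time (a new reading comes with each control period).
- read_camera(name): name is "scene" or "top"; returns a dict with "color" (400x640x3 uint8, red, green, blue), "range_z" (400x640 float32, m along the optical axis (not along the pixel's ray), 0 where there is no reading), "intrinsics" (3x3 intrinsics, pixels), "rvec" (rotation vector, rad) and "tvec" (3), from world to camera coordinates, as OpenCV has them. Camera axes: x right, y down, z forward; pixel columns grow to the right and rows downward; lengths in m; the calibration is good to about 2 mm. A picture is of the moment at which its call begins.
- robot.close_job(): hands the job in, once; it reports no verdict.
The state is a dict: "t": time; "q": joint angles; "dq": joint speeds; "joint_torque": joint torques, N m; "tool_pos": TCP position; "orientation": TCP orientation; "force": force on the tool from outside, world axes, zero at the start; "wrist_torque": the same for the moment, N m; "opening": finger opening in m.
Only numpy, scipy, OpenCV 4.12 (cv2) and the standard library are available. Lean on these libraries where they do the work, as an engineer would, in place of code of your own. Each camera call takes 0.05 s, during which the arm holds its last target.

## Working session

There is one attempt and no reset: what is moved stays moved. The work goes in short steps, Python scripts to look and compute and a tool call to move; the robot and the scene stay as the last step left them, time stands still between calls to the robot, and variables do not carry over. Pictures are saved under pics/ and viewed, and the job is handed in when it is done.

Besides the shell and the picture viewer there is one more tool, called as name(argument=value, ...), one argument or row to a line, values as JSON. play_rows: Moves the arm, as the interface text tells. Its arguments: {"type":"object","properties":{"series":{"type":"array","items":{"type":"array","items":{"type":"array","items":{"type":"number"}}}},"force":{"type":"number"}},"required":["series"]}

```bash
mkdir -p pics; ls
cat > h.py <<'E'
import numpy as np, cv2
from plant import sensors, read_camera, robot
def grab(n,tag):
    c=read_camera(n); cv2.imwrite(f'pics/{tag}.png',c['color'][:,:,::-1]); np.savez(f'/tmp/{tag}.npz',**c); return c
def load(tag): return dict(np.load(f'/tmp/{tag}.npz'))
def pix(c,u,v,r=None):
    K=c['intrinsics'];R,_=cv2.Rodrigues(c['rvec']);z=c['range_z'][int(round(v)),int(round(u))] if r is None else r
    p=np.linalg.inv(K)@[u,v,1]*z
    return R.T@(p-c['tvec'].ravel())
def cloud(c):
    K=c['intrinsics'];R,_=cv2.Rodrigues(c['rvec']);z=c['range_z'];v,u=np.mgrid[:400,:640]
    p=np.stack([(u-K[0,2])/K[0,0]*z,(v-K[1,2])/K[1,1]*z,z],-1)
    return (p-c['tvec'].ravel())@R
def onz(c,u,v,h):
    K=c['intrinsics'];R,_=cv2.Rodrigues(c['rvec']);o=-R.T@c['tvec'].ravel();d=R.T@(np.linalg.inv(K)@[u,v,1])
    return o+d*(h-o[2])/d[2]
E
python3 - <<'E'
from h import *
for n in('scene','top'):
    grab(n,n+'0')
s=sensors.read_state();print(s['t'],s['tool_pos'],s['orientation'],s['opening'],robot.tip_reach)
E
```

```text
pics
0.1 [ 0.18223884 -0.57106655  0.19567558] [-3.10256072e+00 -4.82847755e-01  1.83470829e-04] 0.09306307973513024 0.014
```

View pics/scene0.png

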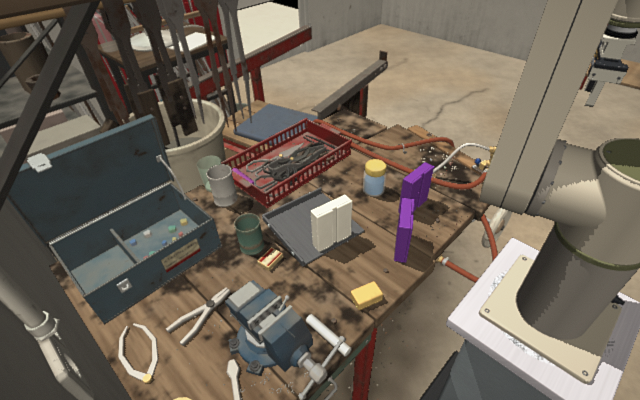

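View pics/top0.png

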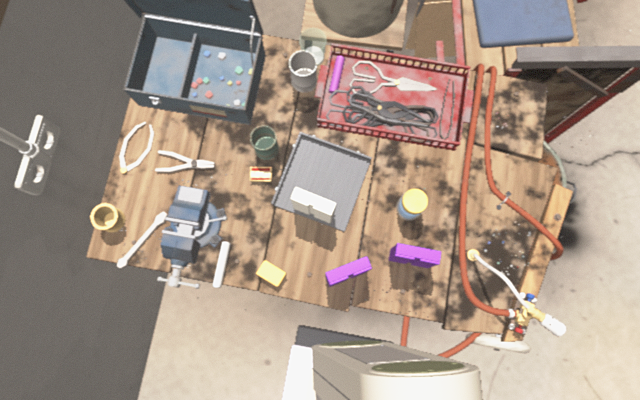

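The scene shows the white brick at about (330,222) on the plate. In the top view the plate is at about (322,182), the brick at (313,204), the tin at (263,143), the matchbox at (261,174) and the jar at (413,204). I'll enlarge these next.

Run:
```python
from h import *
c=load('top0');print(c['intrinsics'],c['tvec'])
im=c['color'][120:245,235:395,::-1];cv2.imwrite('pics/tc.png',cv2.resize(im,None,fx=5,fy=4.8,interpolation=cv2.INTER_CUBIC)[:600,:800])
s=load('scene0');im=s['color'][180:270,230:375,::-1];cv2.imwrite('pics/sc.png',cv2.resize(im,None,fx=5,fy=5,interpolation=cv2.INTER_CUBIC))
P=cloud(c)
print(np.round(P[200,270:380:4],3))
hm=np.clip(P[...,2]*2000,0,255).astype('uint8')[120:245,235:395]
cv2.imwrite('pics/hm.png',cv2.resize(hm,None,fx=5,fy=4.8,interpolation=cv2.INTER_NEAREST))
```

```text
[[503.01392988   0.         322.95633181]
 [  0.         503.01392988 199.5264343 ]
 [  0.           0.           1.        ]] [0.05826594 0.51445256 1.15756998]
[[ 4.820e-01  2.810e-01  2.000e-03]
 [ 4.820e-01  2.700e-01  1.200e-02]
 [ 4.850e-01  2.610e-01  6.000e-03]
 [ 4.870e-01  2.510e-01  4.000e-03]
 [ 4.890e-01  2.420e-01 -0.000e+00]
 [ 4.900e-01  2.310e-01  6.000e-03]
 [ 4.690e-01  2.110e-01  1.200e-01]
 [ 4.690e-01  2.010e-01  1.290e-01]
 [ 4.710e-01  1.930e-01  1.280e-01]
 [ 4.730e-01  1.840e-01  1.270e-01]
 [ 4.750e-01  1.750e-01  1.250e-01]
 [ 4.770e-01  1.660e-01  1.220e-01]
 [ 4.780e-01  1.570e-01  1.250e-01]
 [ 4.790e-01  1.480e-01  1.260e-01]
 [ 4.810e-01  1.390e-01  1.270e-01]
 [ 2.500e-01  1.100e-01  1.238e+00]
 [ 5.100e-01  1.230e-01  6.000e-03]
 [ 5.110e-01  1.130e-01  7.000e-03]
 [ 5.120e-01  1.030e-01  1.000e-02]
 [ 5.150e-01  9.300e-02  3.000e-03]
 [ 5.170e-01  8.300e-02  4.000e-03]
 [ 5.190e-01  7.400e-02  5.000e-03]
 [ 5.210e-01  6.400e-02  1.000e-03]
 [ 5.230e-01  5.400e-02  0.000e+00]
 [ 5.260e-01  4.300e-02 -5.000e-03]
 [ 5.270e-01  3.400e-02 -2.000e-03]
 [ 5.290e-01  2.400e-02 -1.000e-03]
 [ 5.300e-01  1.400e-02  1.000e-03]]
```

View pics/tc.png

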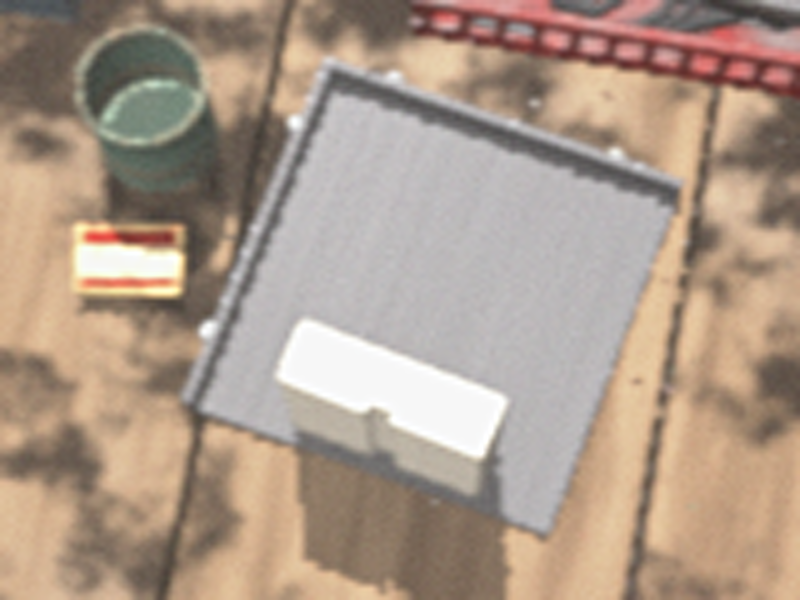

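View pics/sc.png

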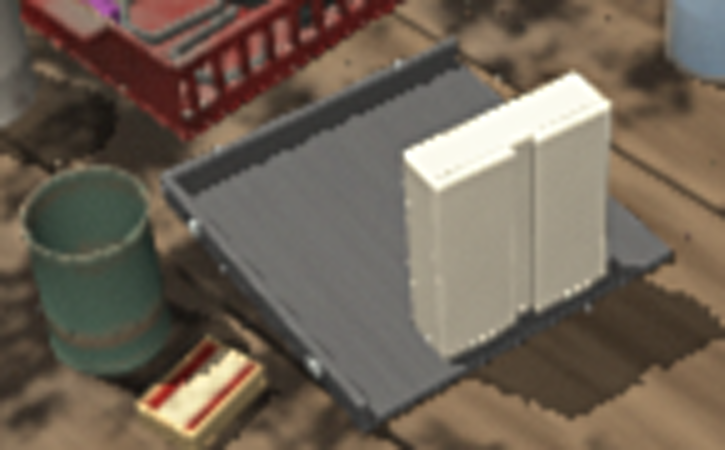

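View pics/hm.png

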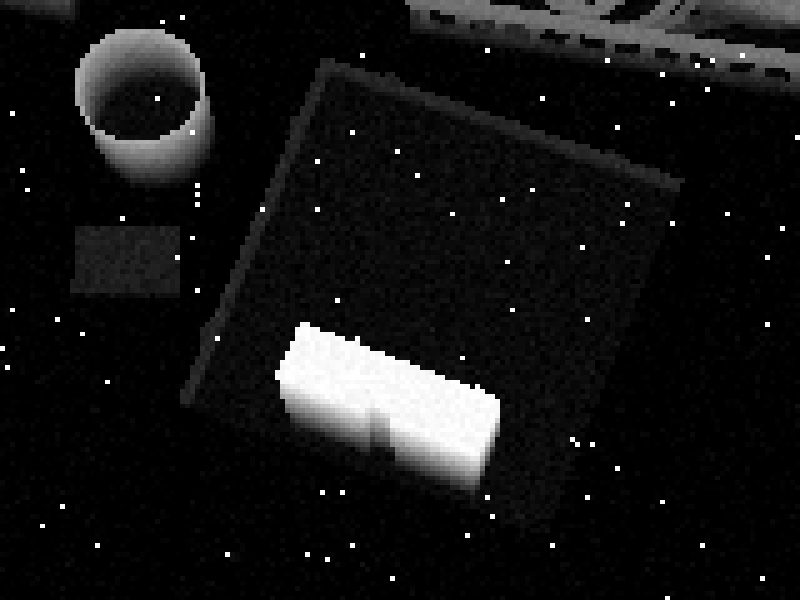

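Run:
```python
from h import *
c=load('top0')
f=lambda X,Y,h: onz(c,234.6+X/5,119.6+Y/4.8,h)[:2]
O=f(328,62,.02);BR=f(682,181,.02);FL=f(186,403,.02);FR=f(547,533,.006)
print(O,BR,FL,FR,np.linalg.norm(BR-O),np.linalg.norm(FL-O),np.linalg.norm(FR-BR))
a1=np.arctan2(*(O-FL)[::-1]);a2=np.arctan2(*(O-BR)[::-1])-np.pi/2
print('plate yaw',a1,a2)
B=[f(*p,.126) for p in((303,320),(508,397),(487,460),(277,378))];B=np.array(B);print(B,[np.linalg.norm(B[i]-B[i-1]) for i in range(4)])
by=np.arctan2(*(B[0]-B[1])[::-1])-np.pi/2;print('brick yaw',by,B.mean(0))
a=(a1+a2)/2;R=np.array([[np.cos(a),-np.sin(a)],[np.sin(a),np.cos(a)]])
C=O+R@[-.006,-.006];print('corner',C, 'brick in corner',(B-C)@R)
P=cloud(c);P=P[120:245,235:395].reshape(-1,3)
m=(P[:,2]>.10)&(P[:,2]<.14)&(P[:,0]<.55)&(P[:,1]<.24)
r=cv2.minAreaRect((P[m][:,:2]*1000).astype('float32'));print(r)
m=(P[:,2]>.004)&(P[:,2]<.026);L=(P[m][:,:2]-C)@R
PL=P[m];k=(PL[:,2]>.014)
for nm,sel,ax in(('left',(abs(L[:,1])<.02)&(L[:,0]<-.03)&(L[:,0]>-.17),1),('back',(abs(L[:,0])<.02)&(L[:,1]<-.03)&(L[:,1]>-.17),0)):
    q=L[sel&k];print(nm,len(q),np.percentile(q[:,ax],[2,50,98]),np.polyfit(q[:,1-ax],q[:,ax],1))
for nm,(x,y),h in(('tin',(140,85),.085),('match',(129,260),.015)):print(nm,f(x,y,h))
print('jar',onz(c,413,201,.092))
```

```text
[0.66400541 0.23770468] [0.63135374 0.04995149] [0.47029987 0.27233214] [0.43763947 0.08518605] 0.1905712299554231 0.19677625832428378 0.19689258614759825
plate yaw -0.1768948490761743 -0.1721853424445341
[[0.49990806 0.21381145]
 [0.47985774 0.11577022]
 [0.44855906 0.11987981]
 [0.47025988 0.22008741]] [np.float64(0.030305154935874854), np.float64(0.10007046099947903), np.float64(0.031567331040034834), np.float64(0.10253042680836745)]
brick yaw -0.20172739836937237 [0.47464618 0.16738722]
corner [0.65705464 0.23283778] brick in corner [[-0.15145495 -0.04602658]
 [-0.15417526 -0.14606006]
 [-0.18571206 -0.14744809]
 [-0.18174253 -0.04499454]]
((474.84783935546875, 169.5727081298828), (100.05967712402344, 31.320627212524414), 77.54988861083984)
left 138 [0.00434345 0.00773276 0.0119208 ] [-0.0111072   0.00658746]
back 144 [0.00167472 0.00507276 0.00896666] [0.0080663  0.00590665]
tin [0.61389962 0.31752081]
match [0.54090779 0.31623635]
jar [ 0.52178192 -0.05951644  0.092     ]
```

Brick centre is about (0.475, 0.169) with yaw −0.20. The plate's inner corner is about (0.657, 0.234) with yaw −0.175. I'll approach with the fingers shut, starting at height.

play_rows(
  series=[
    [[1,0.05,0.03,0.05,-0.1],[1,0.24,0.3,0.05,-0.51],[1,0.24,0.3,0.05,-0.51],[1,0.24,0.3,0.05,-0.51],[1,0.24,0.3,0.05,-0.51],[1,0.24,0.3,0.05,-0.51],[1,0.24,0.3,0.05,-0.51],[1,0.24,0.3,0.05,-0.51]],
  ],
  force=20,
)

```text
t: 0.9
tool_pos: [0.4224, -0.2706, 0.2464]
orientation: [-3.126, 0.316, 0.0]
force: [1.1, -0.6, -0.2]
opening: 0.0338
```

play_rows(
  series=[
    [[1,0.0,0.44,0,0],[1,0.0,0.44,0,0],[1,0.0,0.44,0,0],[1,0.0,0.44,0,0],[1,0.0,0.44,0,0],[1,0.0,0.44,0,0],[1,0.0,0.44,0,0],[1,0.0,0.44,0,0]],
  ],
)

```text
t: 1.7
tool_pos: [0.4211, 0.1295, 0.2465]
orientation: [-3.126, 0.316, -0.0]
force: [0.4, -1.1, 0.1]
opening: 0.0004
```

play_rows(
  series=[
    [[1,0.0,0.04,0,0],[1,0.0,0.04,0,0],[1,0,0.04,0,0],[1,0,0.04,0,0]],
  ],
)

```text
t: 2.1
tool_pos: [0.4217, 0.1667, 0.2463]
orientation: [3.125, -0.316, -0.001]
force: [0.1, 0.9, -0.8]
opening: 0.0008
```

play_rows(
  series=[
    [[1,0.0,0.012,-0.05,0],[1,0.0,0.012,-0.1,0],[1,0,0.012,-0.127,0],[1,0,0.012,-0.127,0]],
  ],
)

```text
t: 2.5
tool_pos: [0.4184, 0.1769, 0.1147]
orientation: [3.122, -0.319, -0.013]
force: [-1.0, -0.5, -0.5]
opening: 0.0006
```

Run:
```python
from h import *
c=grab('scene','s1');im=c['color'][120:270,230:430,::-1];cv2.imwrite('pics/s1c.png',cv2.resize(im,None,fx=4,fy=4,interpolation=cv2.INTER_CUBIC))
```

```text
(no output)
```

View pics/s1c.png

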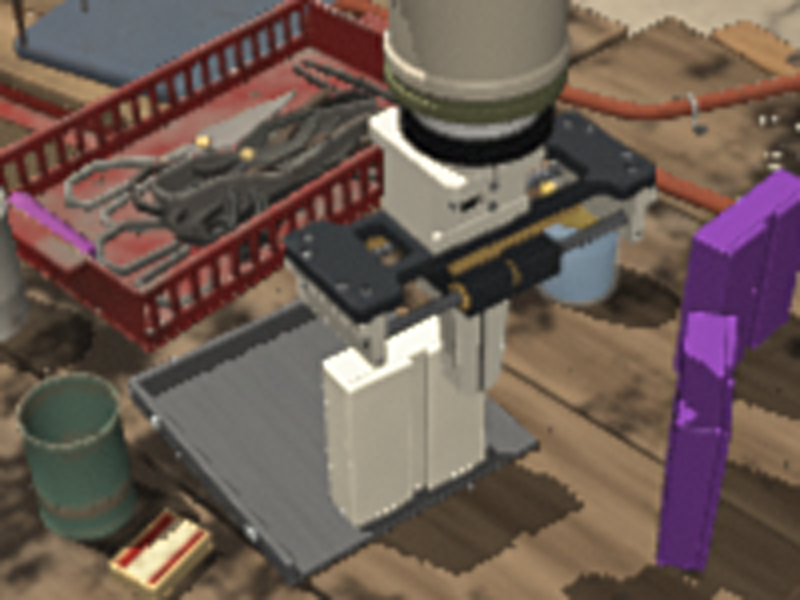

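Brick undisturbed, with the shut fingers behind its grooved face at about (478,375). Now I'll push along (0.98, −0.2).

play_rows(
  series=[
    [[1,0.02,-0.004,0,0],[1,0.03,-0.006,0,0],[1,0.036,-0.007,0,0],[1,0.042,-0.008,0,0],[1,0.048,-0.01,0,0],[1,0.054,-0.011,0,0],[1,0.06,-0.012,0,0],[1,0.064,-0.013,0,0]],
  ],
)

```text
t: 3.35
tool_pos: [0.4861, 0.1665, 0.1195]
orientation: [3.126, -0.315, -0.0]
force: [0.3, 0.9, -1.0]
opening: 0.0006
```

Run:
```python
from h import *
c=grab('scene','s2');im=c['color'][120:270,230:430,::-1];cv2.imwrite('pics/s2c.png',cv2.resize(im,None,fx=4,fy=4,interpolation=cv2.INTER_CUBIC))
```

```text
(no output)
```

View pics/s2c.png

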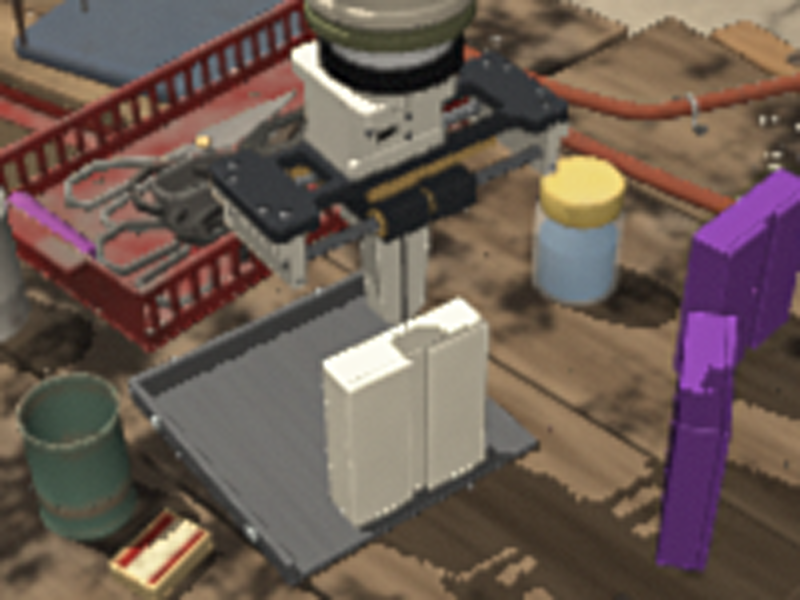

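Run:
```python
from h import *
for t,tcp in(('s1',(.4184,.1769,.1147)),('s2',(.4861,.1665,.1195))):
    c=load(t)
    for dz in(0,-.014):
        p,_=cv2.projectPoints(np.array([[tcp[0],tcp[1],tcp[2]+dz]]),c['rvec'],c['tvec'],c['intrinsics'],None);p=p.ravel();print(t,p,(p-[230,120])*4)
    for (X,Y) in((400,300),(400,270),(475,360),(480,340),(340,370),(460,310),(415,345)):
        print((X,Y),np.round(pix(c,230+X/4,120+Y/4),3))
```

```text
s1 [347.41444008 222.76043371] [469.65776033 411.04173484]
s1 [347.29901723 227.07200587] [469.19606894 428.28802349]
(400, 300) [0.401 0.251 0.256]
(400, 270) [0.411 0.24  0.262]
(475, 360) [0.412 0.181 0.162]
(480, 340) [0.412 0.177 0.174]
(340, 370) [0.49  0.209 0.124]
(460, 310) [0.414 0.191 0.203]
(415, 345) [0.469 0.168 0.128]
s2 [328.83581742 205.25813079] [395.34326969 341.03252317]
s2 [328.91760908 209.5702131 ] [395.67043631 358.28085241]
(400, 300) [0.479 0.169 0.158]
(400, 270) [0.48  0.168 0.179]
(475, 360) [0.454 0.131 0.1  ]
(480, 340) [0.454 0.127 0.113]
(340, 370) [0.488 0.211 0.126]
(460, 310) [0.47  0.127 0.128]
(415, 345) [0.47  0.167 0.126]
```

Run:
```python
from h import *
c=load('s2');s=sensors.read_state();print(s['tool_pos'],s['q'],s['opening'],s['t'],robot.tip_reach,[a for a in dir(robot) if a[0]!='_'])
for Y in range(240,360,6): print(Y,[np.round(pix(c,230+X/4,120+Y/4),3).tolist() for X in(385,415)])
im=c['color'][165:215,300:360,::-1];cv2.imwrite('pics/s2d.png',cv2.resize(im,None,fx=12,fy=12,interpolation=cv2.INTER_NEAREST))
```

```text
[0.48649044 0.16633597 0.1195503 ] [ 2.29799732e-01 -5.27049104e-02  1.81853371e+00 -1.29344817e-04
  1.37560343e+00  2.00186641e+00] 0.0005401695556437923 3.4 0.014 ['IKError', 'close_job', 'tip_reach']
240 [[0.458, 0.201, 0.232], [0.477, 0.158, 0.196]]
246 [[0.481, 0.178, 0.201], [0.477, 0.158, 0.192]]
252 [[0.48, 0.18, 0.199], [0.476, 0.159, 0.188]]
258 [[0.48, 0.18, 0.195], [0.477, 0.158, 0.183]]
264 [[0.481, 0.179, 0.189], [0.477, 0.159, 0.179]]
270 [[0.48, 0.18, 0.186], [0.476, 0.159, 0.175]]
276 [[0.481, 0.179, 0.181], [0.476, 0.16, 0.171]]
282 [[0.479, 0.181, 0.178], [0.476, 0.16, 0.167]]
288 [[0.481, 0.179, 0.172], [0.475, 0.161, 0.164]]
294 [[0.481, 0.18, 0.168], [0.478, 0.158, 0.155]]
300 [[0.479, 0.182, 0.165], [0.478, 0.158, 0.15]]
306 [[0.48, 0.181, 0.16], [0.477, 0.159, 0.147]]
312 [[0.48, 0.18, 0.155], [0.589, 0.039, -0.002]]
318 [[0.592, 0.067, 0.009], [0.486, 0.15, 0.127]]
324 [[0.588, 0.072, 0.008], [0.481, 0.155, 0.128]]
330 [[0.586, 0.074, 0.006], [0.479, 0.157, 0.126]]
336 [[0.486, 0.175, 0.129], [0.476, 0.16, 0.126]]
342 [[0.482, 0.179, 0.13], [0.471, 0.166, 0.128]]
348 [[0.481, 0.181, 0.127], [0.47, 0.167, 0.124]]
354 [[0.478, 0.183, 0.126], [0.468, 0.169, 0.122]]
```

View pics/s2d.png

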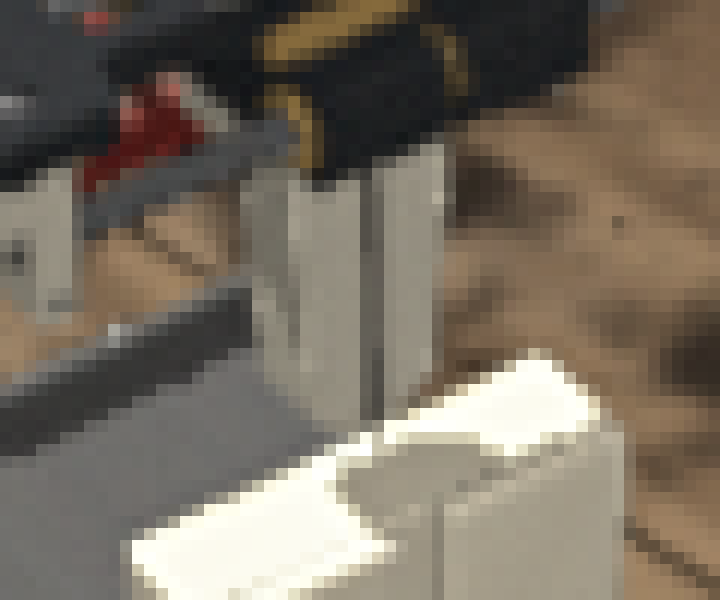

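The fingers passed above the brick. The camera puts the real fingertips at z≈0.145, while the reported TCP minus tip_reach gives 0.105. I'll back off and measure this offset.

play_rows(
  series=[
    [[1,-0.03,0.006,0.01,0],[1,-0.07,0.014,0.01,0],[1,-0.07,0.014,0.0,0],[1,-0.07,0.014,0,0],[1,-0.07,0.014,0,0]],
  ],
)

```text
t: 3.9
tool_pos: [0.4162, 0.1804, 0.1195]
orientation: [3.126, -0.315, 0.0]
force: [-0.3, -0.7, 0.0]
opening: 0.0003
```

```bash
cat >> h.py <<'E'
def tipz(c,tcp):
    "lowest cloud points close round the tool axis"
    P=cloud(c).reshape(-1,3);m=(np.hypot(P[:,0]-tcp[0],P[:,1]-tcp[1])<.03)
    return np.sort(P[m][:,2])
E
python3 - <<'E'
from h import *
c=grab('scene','s3');s=sensors.read_state();print(s['tool_pos'],s['force'])
z=tipz(c,s['tool_pos']);print(np.histogram(z,bins=np.arange(0,.26,.01)))
im=c['color'][160:240,300:400,::-1];cv2.imwrite('pics/s3c.png',cv2.resize(im,None,fx=7,fy=7,interpolation=cv2.INTER_NEAREST))
E
```

```text
[0.41647701 0.18038797 0.11974906] [4.67094903e-01 5.21410930e-05 1.95840795e-01]
(array([264,   0,   0,   0,   0,   0,   0,   0,   0,   0,   0,   0,   0,
         0,  18,  46,  49,  56,  58,  63,  21,   2,  12,  11,  24]), array([0.  , 0.01, 0.02, 0.03, 0.04, 0.05, 0.06, 0.07, 0.08, 0.09, 0.1 ,
       0.11, 0.12, 0.13, 0.14, 0.15, 0.16, 0.17, 0.18, 0.19, 0.2 , 0.21,
       0.22, 0.23, 0.24, 0.25]))
```

View pics/s3c.png

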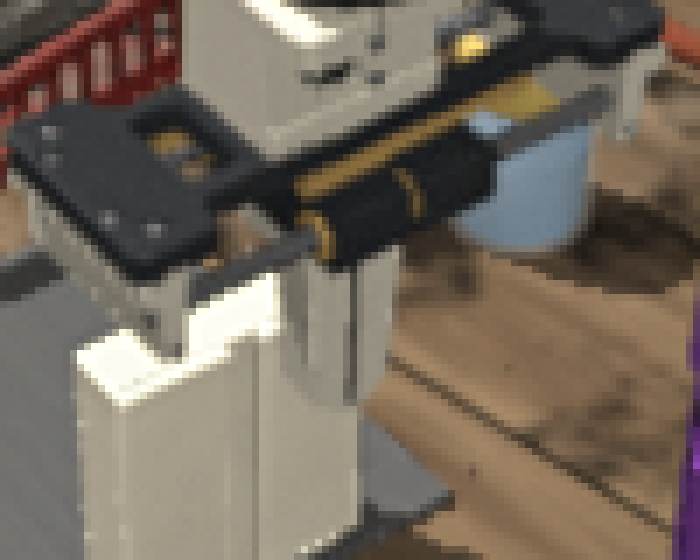

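play_rows(
  series=[
    [[1,0,-0.001,-0.02,0],[1,0,-0.001,-0.04,0],[1,0,-0.001,-0.04,0],[1,0,-0.001,-0.04,0]],
  ],
)

```text
t: 4.35
tool_pos: [0.416, 0.1793, 0.0797]
orientation: [3.125, -0.316, -0.001]
force: [1.0, 0.0, -0.0]
opening: 0.0005
```

Run:
```python
from h import *
c=grab('scene','s4');s=sensors.read_state();print(s['tool_pos'],s['force'])
z=tipz(c,s['tool_pos']);print(z[z>.03][:8])
P=cloud(c).reshape(-1,3);m=(np.hypot(P[:,0]-s['tool_pos'][0],P[:,1]-s['tool_pos'][1])<.03)&(P[:,2]>.09)&(P[:,2]<.16);print(P[m].min(0),P[m].max(0),P[m].mean(0))
```

```text
[0.41654028 0.17951292 0.08045684] [ 0.54782374 -0.80322282  0.17989451]
[0.10163138 0.10165747 0.10245377 0.10398655 0.10537755 0.10589392
 0.10620792 0.1062546 ]
[0.40426732 0.16426706 0.10163138] [0.42759381 0.19820133 0.15920769] [0.41101482 0.18491451 0.13372727]
```

Tips are now at about z=0.102, behind the brick. Pushing again.

play_rows(
  series=[
    [[1,0.02,-0.004,0,0],[1,0.03,-0.006,0,0],[1,0.037,-0.007,0,0],[1,0.044,-0.009,0,0],[1,0.051,-0.01,0,0],[1,0.058,-0.012,0,0],[1,0.064,-0.013,0,0],[1,0.07,-0.014,0,0]],
  ],
)

```text
t: 5.2
tool_pos: [0.4862, 0.1654, 0.0795]
orientation: [3.126, -0.316, -0.0]
force: [0.1, -0.0, 0.1]
opening: 0.0007
```

Run:
```python
from h import *
c=grab('scene','s5');im=c['color'][120:270,230:430,::-1];cv2.imwrite('pics/s5c.png',cv2.resize(im,None,fx=4,fy=4,interpolation=cv2.INTER_CUBIC))
```

```text
(no output)
```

View pics/s5c.png

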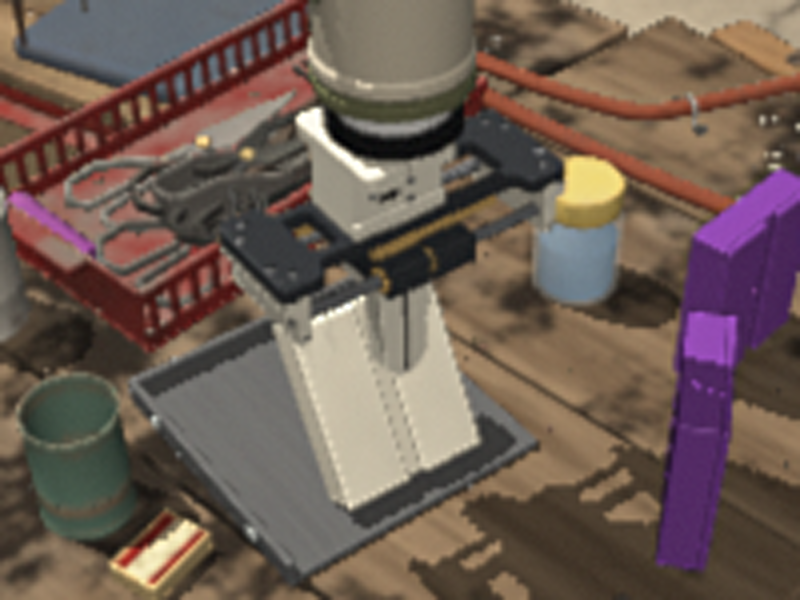

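The brick is tipping, about 30° over and mid-fall, with the fingers behind it. I'll let it fall, then raise the tool and look.

play_rows(
  series=[
    [[1,0,0,0,0],[1,0,0,0,0],[1,0,0,0,0],[1,0,0,0,0],[1,-0.03,0,0.03,0],[1,-0.06,-0.03,0.08,0],[1,-0.06,-0.08,0.12,0],[1,-0.06,-0.12,0.12,0]],
  ],
)

```text
t: 6.05
tool_pos: [0.427, 0.0583, 0.1996]
orientation: [-3.125, 0.31, -0.009]
force: [1.0, -1.7, 0.6]
opening: 0.0007
```

Run:
```python
from h import *
c=grab('scene','s6');im=c['color'][120:270,230:430,::-1];cv2.imwrite('pics/s6c.png',cv2.resize(im,None,fx=4,fy=4,interpolation=cv2.INTER_CUBIC))
c=grab('top','t6');im=c['color'][120:245,235:395,::-1];cv2.imwrite('pics/t6c.png',cv2.resize(im,None,fx=5,fy=4.8,interpolation=cv2.INTER_CUBIC))
```

```text
(no output)
```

View pics/s6c.png

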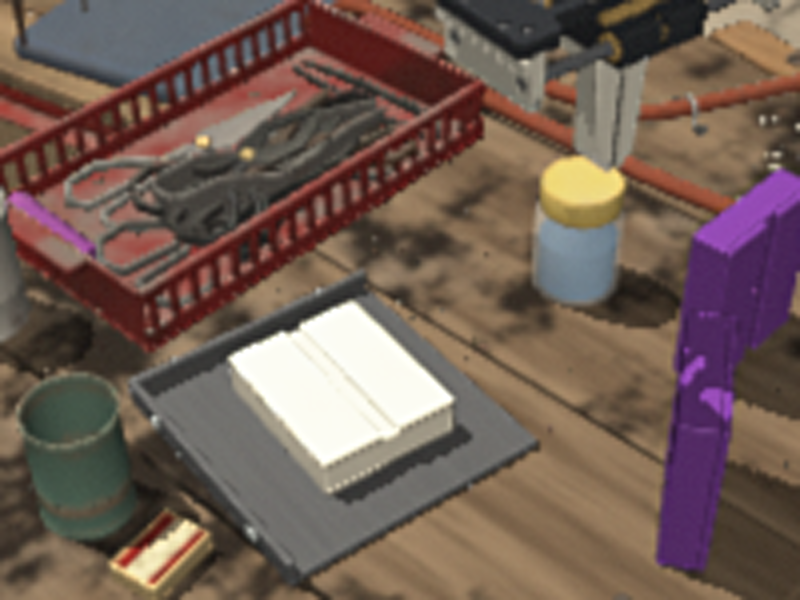

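View pics/t6c.png

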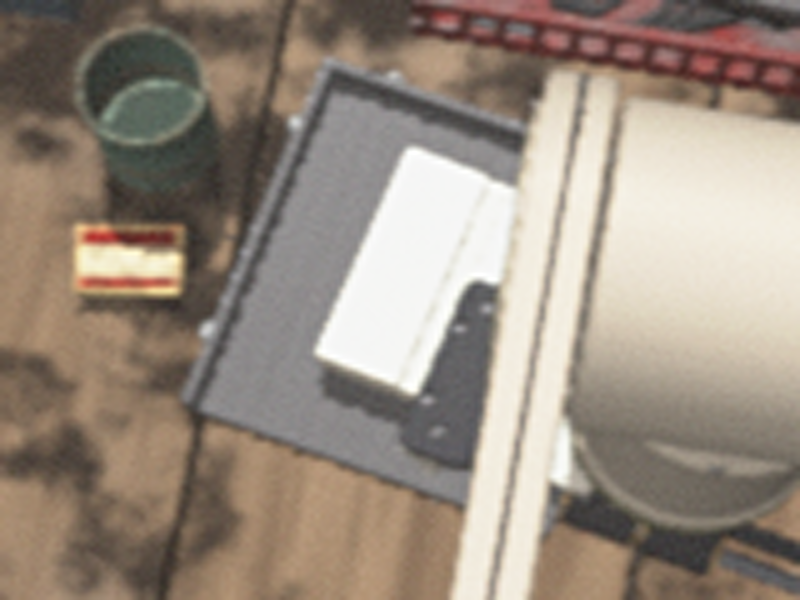

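The brick lies flat with the groove up. In the top crop its left edge runs from (410,147) to (318,355). Next I'll locate it.

Run:
```python
from h import *
a=-.1745;R=np.array([[np.cos(a),-np.sin(a)],[np.sin(a),np.cos(a)]]);C=np.array([.657,.234])
c=load('t6')
f=lambda X,Y,h: onz(c,234.6+X/5,119.6+Y/4.8,h)[:2]
for p in((410,147),(318,352)): w=f(*p,.036);print(w,(w-C)@R)
c=load('s6');g=lambda X,Y,h: onz(c,229.6+X/4,119.6+Y/4,h)[:2]
for p in((230,352),(345,300),(454,400),(330,462)): w=g(*p,.036);print('s',w,(w-C)@R)
w=g(134,382,.02);print('corner',w+R@[-.006,-.006]); print(w,g(365,277,.02),g(297,577,.02))
```

```text
[0.62028006 0.18714882] [-0.02802819 -0.05251483]
[0.50493216 0.21186389] [-0.14591528 -0.04820131]
s [0.62564328 0.18370695] [-0.02214885 -0.0549733 ]
s [0.60623404 0.09375906] [-0.02564696 -0.14692493]
s [0.48465033 0.11609142] [-0.14926149 -0.14604057]
s [0.50483189 0.20883577] [-0.14548829 -0.05120085]
corner [0.65819867 0.23200046]
[0.66514925 0.23686764] [0.62694486 0.05324292] [0.46464956 0.27697961]
```

Brick in corner frame: x −0.147 to −0.027, y −0.15 to −0.05, nearly parallel to the lips. I'll turn the tool so the half-open jaws lie along the right side, then push left.

play_rows(
  series=[
    [[0,0.03,0.01,-0.02,0.15],[0,0.06,0.02,-0.04,0.3],[0,0.113,0.02,-0.06,0.45],[0,0.113,0.02,-0.06,0.6],[0,0.113,0.02,-0.06,0.75],[0,0.113,0.02,-0.06,0.9],[0,0.113,0.02,-0.06,1.05],[0,0.113,0.02,-0.06,1.2]],
  ],
)

```text
t: 6.95
tool_pos: [0.5388, 0.0789, 0.1348]
orientation: [-2.752, -1.513, 0.002]
force: [-0.2, -0.6, -0.7]
opening: 0.0461
```

play_rows(
  series=[
    [[0,0,0,0,0.15],[0,0,0,0,0.3],[0,0,0,0,0.4],[0,0,0,0,0.4],[0,0,0,0,0.4]],
  ],
)

```text
t: 7.45
tool_pos: [0.539, 0.0786, 0.1353]
orientation: [-2.406, -2.019, 0.001]
force: [0.0, 0.0, 0.2]
opening: 0.0467
```

play_rows(
  series=[
    [[0,0,-0.014,-0.04,0],[0,0,-0.014,-0.08,0],[0,0,-0.014,-0.1,0],[0,0,-0.014,-0.1,0],[0,0,-0.014,-0.1,0]],
  ],
)

```text
t: 7.95
tool_pos: [0.5392, 0.0642, 0.0361]
orientation: [-2.405, -2.021, 0.001]
force: [-0.2, 1.0, 0.9]
opening: 0.0468
```

Run:
```python
from h import *
c=grab('scene','s7');s=sensors.read_state();print(s['tool_pos'],s['force'])
im=c['color'][140:260,250:410,::-1];cv2.imwrite('pics/s7c.png',cv2.resize(im,None,fx=5,fy=5,interpolation=cv2.INTER_CUBIC))
p=s['tool_pos'];P=cloud(c).reshape(-1,3);m=(np.hypot(P[:,0]-p[0],P[:,1]-p[1])<.048)&(P[:,2]>.045)&(P[:,2]<.12);Q=P[m];print(len(Q),np.sort(Q[:,2])[:10])
```

```text
[0.54033045 0.06422678 0.03723908] [ 0.41917199 -0.34673395  0.30395788]
249 [0.05856891 0.05878805 0.05902887 0.05969051 0.05996986 0.0609115
 0.0611422  0.06127536 0.06143935 0.06149565]
```

View pics/s7c.png

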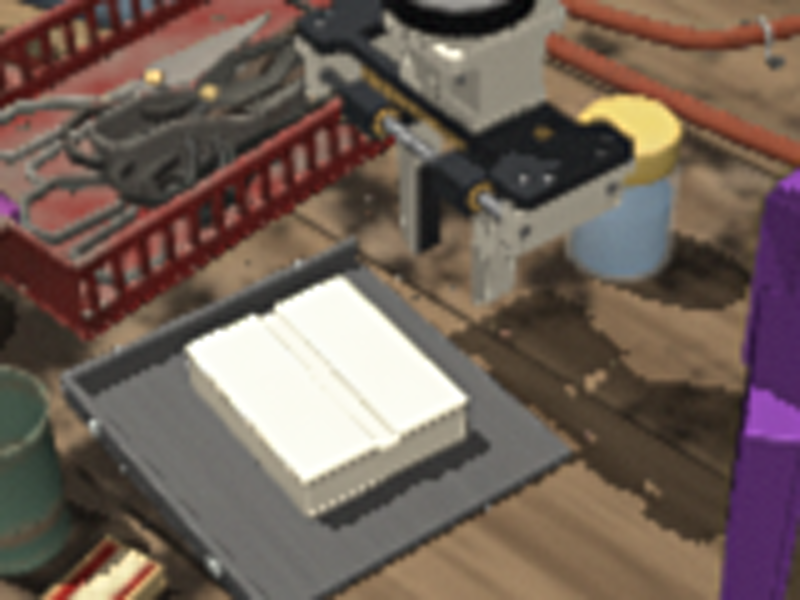

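play_rows(
  series=[
    [[0,0,0,-0.02,0],[0,0,0,-0.038,0],[0,0,0,-0.038,0],[0,0.003,0.015,-0.038,0],[0,0.005,0.026,-0.038,0],[0,0.006,0.034,-0.038,0],[0,0.0075,0.042,-0.038,0],[0,0.009,0.05,-0.038,0]],
  ],
)

```text
t: 8.8
tool_pos: [0.5487, 0.1149, -0.0017]
orientation: [2.403, 2.023, 0.001]
force: [-1.4, -1.2, 0.5]
opening: 0.0465
```

play_rows(
  series=[
    [[0,0.001,0.007,0,0],[0,0.0025,0.014,0,0],[0,0.0037,0.021,0,0],[0,0.0042,0.024,0,0],[0,0.0047,0.027,0,0],[0,0.0047,0.027,0,0]],
  ],
)

```text
t: 9.4
tool_pos: [0.553, 0.1414, -0.0023]
orientation: [-2.404, -2.022, -0.0]
force: [-0.2, 0.4, 0.1]
opening: 0.0465
```

Run:
```python
from h import *
c=grab('scene','s8');s=sensors.read_state();print(s['tool_pos'],s['force'])
im=c['color'][140:260,250:410,::-1];cv2.imwrite('pics/s8c.png',cv2.resize(im,None,fx=5,fy=5,interpolation=cv2.INTER_CUBIC))
```

```text
[ 0.55289569  0.14120413 -0.00232234] [-0.38026195 -0.21571903 -0.23938913]
```

View pics/s8c.png

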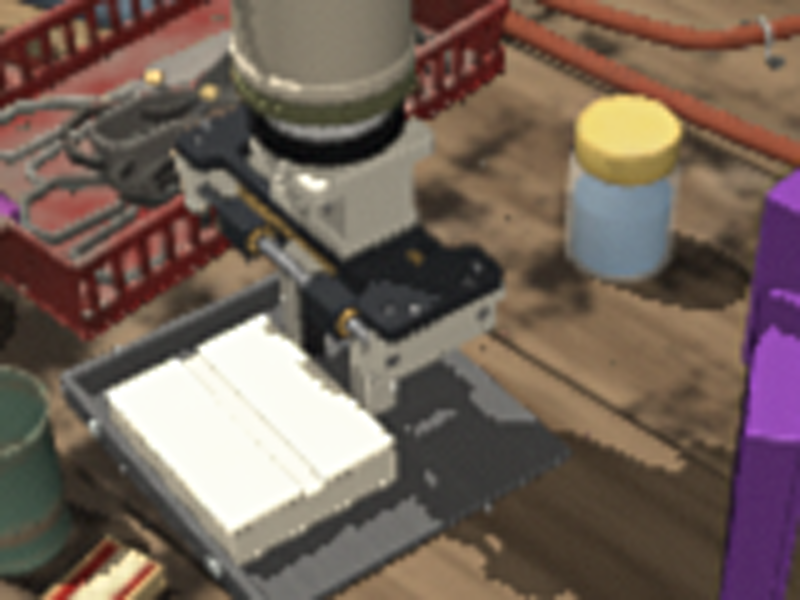

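The brick has nearly reached the left lip, with its near corner at about (240,560), and there is no pressing force yet. Continuing in small steps.

play_rows(
  series=[
    [[0,0.0003,0.0015,0,0],[0,0.0005,0.003,0,0],[0,0.0007,0.004,0,0],[0,0.0007,0.004,0,0]],
  ],
)

```text
t: 9.85
tool_pos: [0.5531, 0.1433, -0.0023]
orientation: [2.404, 2.021, -0.004]
force: [-2.9, -8.0, 4.1]
opening: 0.0467
```

play_rows(
  series=[
    [[0,0.0003,0.0015,0,0],[0,0.0005,0.003,0,0],[0,0.0005,0.003,0,0]],
  ],
)

```text
t: 10.15
tool_pos: [0.5529, 0.1434, -0.0023]
orientation: [2.403, 2.019, -0.011]
force: [-7.3, -21.1, 10.7]
opening: 0.0464
```

Pressed against the left lip with about 22 N and now stopped. I'll back off, rise, turn back and go behind the foot end.

play_rows(
  series=[
    [[0,-0.004,-0.02,0.0,0],[0,-0.004,-0.02,0.05,0],[0,-0.03,-0.01,0.1,-0.15],[0,-0.06,0.02,0.14,-0.3],[0,-0.088,0.04,0.14,-0.45],[0,-0.088,0.067,0.14,-0.6],[0,-0.088,0.067,0.14,-0.75],[0,-0.088,0.067,0.14,-0.9]],
  ],
)

```text
t: 10.95
tool_pos: [0.4659, 0.2161, 0.1383]
orientation: [-3.046, -0.768, -0.002]
force: [-0.3, -1.1, 0.0]
opening: 0.0464
```

play_rows(
  series=[
    [[0,0,0,0,-0.15],[0,0,0,0,-0.3],[0,0,0,0,-0.45],[0,0,0,0,-0.6],[0,0,0,0,-0.67],[0,0,0,0,-0.67],[0,0,0,0,-0.67]],
  ],
)

```text
t: 11.65
tool_pos: [0.4662, 0.2151, 0.1378]
orientation: [-3.13, 0.265, -0.0]
force: [0.3, -0.9, 0.4]
opening: 0.0466
```

Run:
```python
from h import *
c=grab('scene','s9');s=sensors.read_state();print(s['tool_pos'],s['orientation'],s['force'])
im=c['color'][140:260,250:410,::-1];cv2.imwrite('pics/s9c.png',cv2.resize(im,None,fx=5,fy=5,interpolation=cv2.INTER_CUBIC))
```

```text
[0.46615314 0.21504635 0.13779634] [-3.13029241e+00  2.65144553e-01 -4.35957803e-05] [-0.04504156  0.20895386 -0.73962506]
```

View pics/s9c.png

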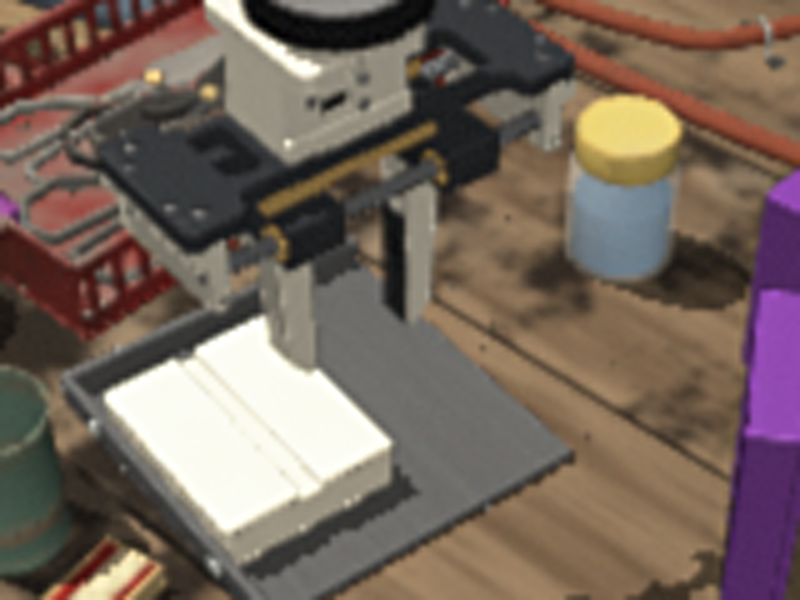

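The brick is flush along the left lip; its foot-end top edge runs from (232,535) to (392,443). Checking that position against the tool.

Run:
```python
from h import *
a=-.1745;R=np.array([[np.cos(a),-np.sin(a)],[np.sin(a),np.cos(a)]]);C=np.array([.657,.234])
c=load('s9')
for p in((232,535),(392,445),(104,397)):
    w=onz(c,249.6+p[0]/5,139.6+p[1]/5,.036)[:2];print(w,(w-C)@R)
print((np.array([.466,.215])-C)@R)
```

```text
[0.50656502 0.26172477] [-0.15296385  0.00118584]
[0.49118514 0.1658892 ] [-0.1514716  -0.09586451]
[0.62518103 0.24239947] [-0.03279403  0.00274764]
[-0.18480067 -0.05187206]
```

play_rows(
  series=[
    [[0,0,0,-0.05,0],[0,0,0,-0.1,0],[0,0,0,-0.14,0],[0,0,0,-0.14,0],[0,0,0,-0.14,0],[0,0.01,-0.002,-0.14,0],[0,0.017,-0.003,-0.14,0],[0,0.024,-0.004,-0.14,0]],
  ],
)

```text
t: 12.5
tool_pos: [0.4929, 0.2115, 0.0002]
orientation: [-3.128, 0.269, -0.006]
force: [-0.8, -0.4, 1.3]
opening: 0.0464
```

play_rows(
  series=[
    [[0,0.006,-0.001,0,0],[0,0.012,-0.002,0,0],[0,0.018,-0.003,0,0],[0,0.022,-0.004,0,0],[0,0.026,-0.005,0,0],[0,0.028,-0.005,0,0],[0,0.028,-0.005,0,0]],
  ],
)

```text
t: 13.2
tool_pos: [0.5184, 0.2059, -0.0023]
orientation: [3.13, -0.269, 0.0]
force: [-0.6, -0.7, 1.2]
opening: 0.0464
```

Run:
```python
from h import *
c=grab('scene','s10');s=sensors.read_state();print(s['tool_pos'],s['orientation'],s['force'])
im=c['color'][140:260,250:410,::-1];cv2.imwrite('pics/s10c.png',cv2.resize(im,None,fx=5,fy=5,interpolation=cv2.INTER_CUBIC))
```

```text
[ 0.51832094  0.20599775 -0.0022707 ] [-3.13004124e+00  2.68729998e-01 -2.94637062e-04] [-0.23147912 -0.56416735  0.21471893]
```

View pics/s10c.png

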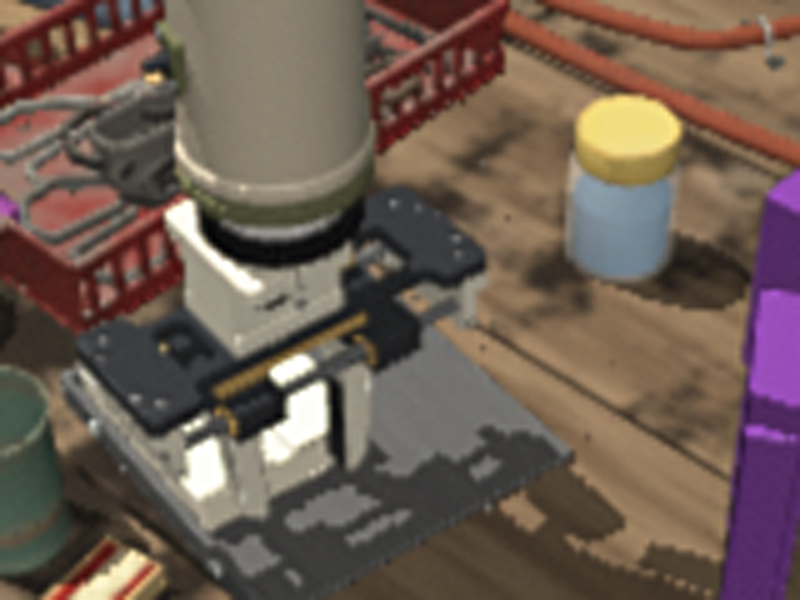

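The fingers are on the foot end and the brick has moved; I expect about 5 mm left.

play_rows(
  series=[
    [[0,0.002,-0.0003,0,0],[0,0.004,-0.0006,0,0],[0,0.005,-0.0009,0,0],[0,0.005,-0.0009,0,0]],
  ],
)

```text
t: 13.65
tool_pos: [0.5233, 0.2051, -0.0022]
orientation: [-3.13, 0.269, -0.0]
force: [-0.5, -0.3, 0.0]
opening: 0.0466
```

play_rows(
  series=[
    [[0,0.0015,-0.0003,0,0],[0,0.003,-0.0005,0,0],[0,0.003,-0.0005,0,0]],
  ],
)

```text
t: 13.95
tool_pos: [0.5263, 0.2047, -0.0022]
orientation: [-3.13, 0.269, 0.0]
force: [-1.6, 0.0, 0.2]
opening: 0.0464
```

play_rows(
  series=[
    [[0,0.0015,-0.0003,0,0],[0,0.003,-0.0005,0,0],[0,0.003,-0.0005,0,0]],
  ],
)

```text
t: 14.25
tool_pos: [0.5263, 0.2046, -0.003]
orientation: [3.13, -0.269, -0.009]
force: [-13.1, 3.4, 7.5]
opening: 0.0465
```

play_rows(
  series=[
    [[0,0.001,-0.0002,0,0],[0,0.002,-0.0004,0,0],[0,0.002,-0.0004,0,0]],
  ],
)

```text
t: 14.55
tool_pos: [0.5263, 0.2045, -0.0035]
orientation: [3.13, -0.269, -0.015]
force: [-19.2, 3.9, 10.0]
opening: 0.0465
```

Contact with the back lip is firm at about 20 N. I'll back off, rise, and move the tool well clear for a look.

play_rows(
  series=[
    [[0,-0.03,0.005,0,0],[0,-0.04,0.005,0.04,0],[0,-0.05,-0.01,0.09,0],[0,-0.06,-0.05,0.14,0],[0,-0.07,-0.1,0.18,0],[0,-0.08,-0.15,0.2,0],[0,-0.08,-0.2,0.2,0],[0,-0.08,-0.25,0.2,0]],
  ],
)

```text
t: 15.35
tool_pos: [0.453, -0.0158, 0.1978]
orientation: [3.13, -0.267, 0.008]
force: [1.0, -0.1, -0.5]
opening: 0.0464
```

play_rows(
  series=[
    [[0,0,-0.05,0,0],[0,0,-0.1,0,0],[0,0,-0.15,0,0],[0,0,-0.2,0,0],[0,0,-0.2,0,0],[0,0,-0.2,0,0]],
  ],
)

```text
t: 15.95
tool_pos: [0.4519, -0.2153, 0.195]
orientation: [-3.129, 0.273, 0.0]
force: [0.2, -0.1, 0.1]
opening: 0.0468
```

Run:
```python
from h import *
c=grab('scene','s11');im=c['color'][160:270,230:377,::-1];cv2.imwrite('pics/s11c.png',cv2.resize(im,None,fx=5,fy=5,interpolation=cv2.INTER_CUBIC))
c=grab('top','t11');im=c['color'][120:245,235:395,::-1];cv2.imwrite('pics/t11c.png',cv2.resize(im,None,fx=5,fy=4.8,interpolation=cv2.INTER_CUBIC))
P=cloud(c)
z=P[...,2];m=(z>.03)&(z<.045)&(np.abs(P[...,0]-.6)<.11)&(np.abs(P[...,1]-.19)<.1)
Q=P[m];print(len(Q),Q[:,2].mean(),np.linalg.lstsq(np.c_[Q[:,:2],np.ones(len(Q))],Q[:,2],rcond=None)[0],cv2.minAreaRect((Q[:,:2]*1000).astype('float32')))
```

```text
1769 0.03492574698029039 [ 0.00404692 -0.00127927  0.03277775] ((627.3688354492188, 203.56103515625), (153.37118530273438, 197.21800231933594), 69.3691177368164)
```

View pics/s11c.png

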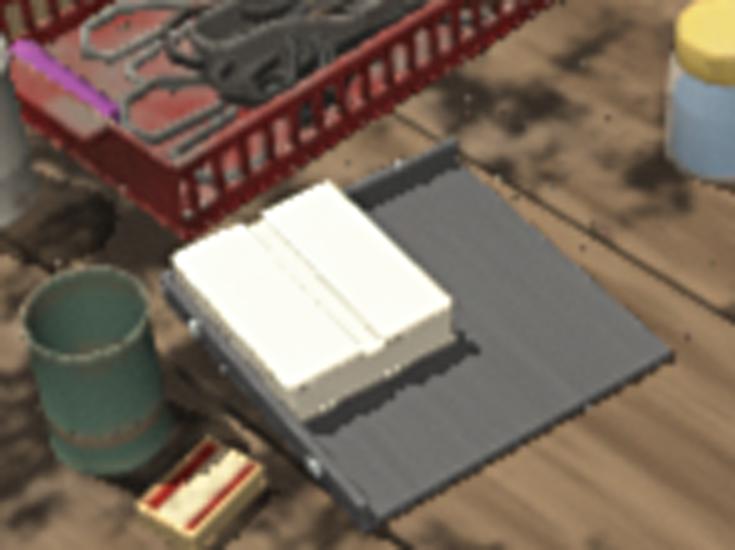

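View pics/t11c.png

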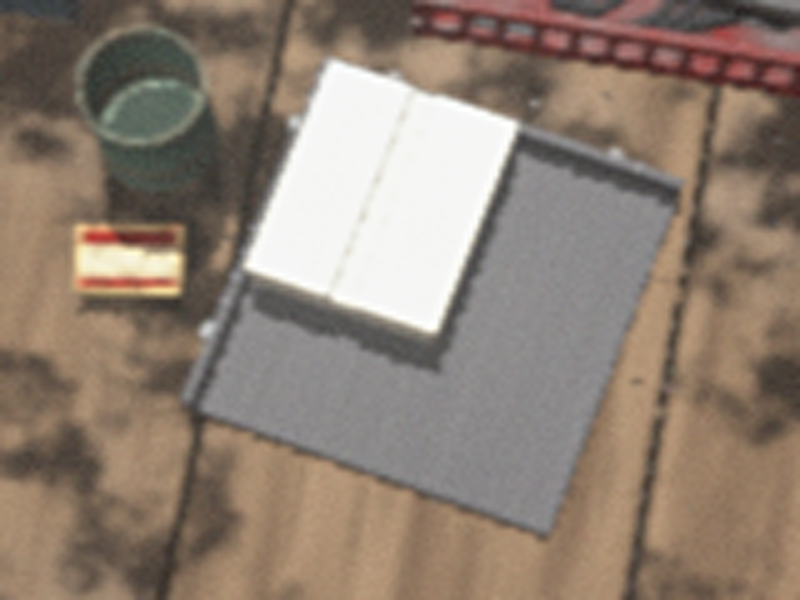

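Run:
```python
from h import *
a=-.1745;R=np.array([[np.cos(a),-np.sin(a)],[np.sin(a),np.cos(a)]]);C=np.array([.660,.237])
c=load('t11');f=lambda X,Y,h: onz(c,234.6+X/5,119.6+Y/4.8,h)[:2]
B=np.array([f(*p,.036) for p in((330,60),(520,122),(438,335),(245,268))]);print((B-C)@R)
c=load('s11');g=lambda X,Y,h: onz(c,229.6+X/5,159.6+Y/5,h)[:2]
S=np.array([g(*p,.036) for p in((172,262),(330,182),(452,297),(292,390))]);print((S-C)@R)
for X in(B,S): print('angles',np.arctan2(*(X[0]-X[3])[::-1]),np.arctan2(*(X[1]-X[2])[::-1]),np.arctan2(*(X[0]-X[1])[::-1])-np.pi/2)
# stricter: bystanders moved?
o=load('top0')['color'].astype(int);n=c=load('t11')['color'].astype(int)
for nm,(u0,u1,v0,v1) in dict(tin=(245,285,120,162),match=(247,275,164,185),jar=(395,432,185,225)).items(): print(nm,np.abs(o-n)[v0:v1,u0:u1].mean())
P=cloud(load('t11'));L=(P[...,:2]-C)@R;z=P[...,2]
m=(L[...,0]<-.008)&(L[...,0]>-.112)&(L[...,1]<-.008)&(L[...,1]>-.092)&(z<.06);Q=P[m];A=np.c_[Q[:,:2],np.ones(len(Q))];print(np.linalg.lstsq(A,Q[:,2],rcond=None)[0],np.median(Q[:,2]))
```

```text
[[ 0.00014278 -0.00176408]
 [ 0.00132766 -0.1028403 ]
 [-0.1196512  -0.10372631]
 [-0.11947195 -0.00221423]]
[[-0.00179174 -0.00048772]
 [ 0.00136638 -0.10234789]
 [-0.11364044 -0.10334393]
 [-0.11873107 -0.00249152]]
angles -0.17073670918905598 -0.1671764930736719 -0.1627779051166991
angles -0.15736632918601337 -0.16583948713910282 -0.14350550434176057
tin 26.06626984126984
match 30.118480725623584
jar 33.17387387387387
[-0.00403087  0.00162008  0.03643561] 0.03459112368149026
```

Run:
```python
from h import *
o=load('top0')['color'];n=load('t11')['color']
for nm,(u0,u1,v0,v1) in dict(tin=(247,280,125,160),match=(249,273,166,183),jar=(397,430,188,222)).items():
    r=cv2.matchTemplate(n[v0-8:v1+8,u0-8:u1+8],o[v0:v1,u0:u1],cv2.TM_CCOEFF_NORMED);_,v,_,p=cv2.minMaxLoc(r);print(nm,v,p[0]-8,p[1]-8)
s=sensors.read_state();print(s['tool_pos'],s['t'],np.abs(s['dq']).max())
print(robot.close_job())
```

```text
tin 0.9912226796150208 0 0
match 0.9623578786849976 0 0
jar 0.9620779752731323 0 0
[ 0.45225414 -0.21336563  0.19510947] 16.05 0.021531969967461897
the job is handed in; nothing more can be done
None
```

I pushed the firebrick over, and it now lies flat in the hearth corner with the grooved face up. I handed the job in at about 16 s; no verdict was reported.

**How it went**
- **Pushing over:** I used shut fingers against the upper end, and the brick fell by itself.
- **Left lip:** I pushed it left with half-open fingers until they met about 22 N of resistance at the lip.
- **Back lip:** I pushed it forward the same way until about 20 N of resistance.

**Last checks**
- **Fit:** The top camera puts the leading end within about 1.5 mm of the back lip and the left side within about 2.5 mm of the left lip. This uses a corner position I shifted by 3 mm in x and y from the first camera fit, to agree with where the pushes met the lips.
- **Flatness:** The tilt is about 0.25 degrees. The top face measured about 34.6 mm above the worktop, where 36 mm was expected.
- **Bystanders:** The jar, tin and matchbox show zero pixel shift from the first picture. The arm is clear of everything.

**What disagreed**
- **Fingertip height:** The camera showed the fingertips about 37 mm higher than the reported TCP height minus `tip_reach`. The first push therefore passed over the brick without touching it, and I used the camera's height from then on.
- **Second camera:** The scene camera read the brick 1 to 3 degrees off the lips' fitted direction, against under 1 degree in the top view. A brick corner it placed 6 mm from where it should be suggests that reading is less exact.

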